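# Load, dock and log the tub filler's shuttle

### The arm

A 7-joint arm with a two-finger parallel gripper is mounted at the origin on the work surface. World frame = base frame: x ahead of the robot, y to its left, z up, the work surface at z = 0. Lengths are in m, angles in rad, forces in N, time in s.
With the tool pointing down it reaches from about 0.4 to 0.85 m from the base axis. Payload 10.4 kg.
Tool frame: the origin (TCP) lies at the very end of the fingers, on their centre line; the grasp point (between the pads) lies manip.hold_point_z behind it (manip.hold_point_z is the distance from the TCP to the grasp point, in m); z points along the fingers, y is the direction in which the jaws open and shut (so a half turn about z gives the same grasp; the last joint's range is limited). The gripper opens to 85 mm and grips with 20 to 120 N. Pads are 22 mm wide; open, the fingers measure 114 mm over their backs; the gripper's body (76 mm by 85 mm) begins 54 mm behind the grasp point. The pads swing forward as they close: fully open they stand 13 mm farther back than shut.
Start: joints at [1.137, 0.332, -0.065, 1.46, 0.022, 1.35, -0.088], TCP at [0.25, -0.573, 0.231] pointing down, gripper open.
Joint ranges: [-2.6, 2.6], [-0.5, 2.12], [-1.47, 1.34], [0.16, 2.42], [-1.27, 4.41], [0.06, 2.06], [-2.6, 2.6]. Speed limits (rad/s): [2.22, 2.22, 2.79, 2.79, 3.14, 3.14, 3.14].

### API

Orientations are given as a unit quaternion [x, y, z, w].
In Python, from workcell import manip gives the robot as it stands.
- The arm moves only by the tool jog_arm, never from a script. Its arguments are lists of equal length, an entry for each row: "translation": the shift along the world's x, y, z in mm, a list of three; "turn": the turn about the world's z in degrees. In form: {"translation": [[x, y, z], ...], "turn": [turn, ...]}. A call has 1 to 12 rows; each row is the pose to reach, as a shift and turn from the pose measured when the call began; what a row does not reach only later rows make up. A row lasts 1/12 s, in which the tool goes at most 41.7 mm and 7.16 degrees, less where a joint would pass 70% of its speed; a pose out of reach is approached as far as the arm can. A call with a gripper value outside its range is refused whole. "grip" is the finger opening in mm, from 0 to 85.4, set as the call begins (left out, the last holds). The fingers move at their own pace and stop on an object; "grip_force" is the grip in N (left out, the last holds). Time passes only in rows, so rows that repeat a pose let the fingers close. It gives the time, the measured TCP pose, the force and the opening at its end, in the units of the state.
- manip.get_obs(): the state, without advancing time (a new reading comes with each control period).
- manip.camera(name): name is "scene" or "top"; returns a dict with "frame" (400x640x3 uint8, red, green, blue), "mtx" (3x3 intrinsics, pixels), "pose" (4x4, takes a point from camera to world coordinates). Camera axes: x right, y down, z forward; pixel columns grow to the right and rows downward; lengths in m; the calibration is good to about 2 mm. A picture is of the moment at which its call begins. There is no depth.
- manip.hand_in(): hands the job in, once; it reports no verdict.
Trained networks look in a picture, given as the dict that the camera call returned (one of the last four; its "shot" number tells which), for a name from the list of things; names that differ only in an ending like _2 or _b are one class to them, and where a whole thing is asked for, a point or a joint stands for the part that bears it (a point fixed in the world has none). Each returns a list of dicts, best first, with "confidence" (0 to 1); they miss things now and then, are a little off and sometimes report something else, mostly with a low value. They report only what shows in the picture. A call takes as long as a camera call. They do not tell look-alikes from the thing itself.
- manip.outline_of(picture, label): "mask" (400x640 bool, what is visible of it) and "extent" ([left, top, right, bottom] in pixels, round what is visible of it).
- manip.pinpoint(picture, label): "at" ([column, row] in pixels: a listed point, or the origin of a listed thing).
The state is a dict: "clock": time; "joint_pos": joint angles; "joint_velocities": joint speeds; "tau": joint torques, N m; "position": TCP position; "ee_rot": TCP orientation; "ft_force": force on the tool from outside, world axes, zero at the start; "torque": the same for the moment, N m; "grip_width": opening from 0.0 (shut) to 1.0 (fully open).
Only numpy, scipy, OpenCV 4.12 (cv2) and the standard library are available. Lean on these libraries where they do the work, as an engineer would, in place of code of your own. Each camera call takes 0.05 s, during which the arm holds its last target. There are 200 camera calls.

### The job

Pull the filling station's shuttle all the way out (its lock may or may not be holding it: if it will not come, turn the red lock knob until it does), stand every open kraft-brown tub upright on its own white spot on the shuttle, then push the shuttle fully home under the filling head with the tubs still on their spots. Then log the batch: hold the scanner steady over the shuttle's barcode label for about two seconds, square to the bars at its reading distance, and lay it back on its stand the way it was. Leave the cleaner bottle, the tape roll and the cup alone.

Things in the scene. Friction and masses are not known exactly. Their poses are not given: they have to be found in the camera images.
- station: Fixed filling station, z up, origin on the table; steel base 30 mm high, x -170 to +150, y -220 to +250 mm. The shuttle slides along its y: home at +y, out towards -y. Column at x 122, y 140 mm. A white filling head hangs over the home place: x -55 to +145, y +90 to +190, z 165 to 215 mm (240 at the red cap); its nozzles reach down to z 120 mm.
- shuttle (a joint): How far the shuttle is pulled out: 0 m fully home, 0.22 m fully out at its stop (towards the station's -y). It needs about 3 N to slide and stays where it is left. When locked it moves only about 2 mm and stops hard.
- shuttle_handle (a point): Centre of the top of the shuttle's black handle, an upright block 16 mm (station x) x 50 mm (station y) x 38 mm high standing on the shuttle plate; axes as the station's. It moves with the shuttle; best gripped from above across its 16 mm thickness.
- knob_top (a point): Top centre of the red round lock knob on the station's base: 40 mm diameter, 36 mm high, vertical axis, no pointer. It turns 1.3 rad either way from mid travel to stops, with 0.06 N m of friction, and stays put. Within 0.5 rad of mid travel the shuttle is free; beyond, towards EITHER stop, it is locked. Its starting angle is unknown: only tugging the shuttle tells.
- spot0 (a point): Centre of a white round spot (48 mm diameter) on the blue part of the shuttle plate; axes as the station's. The four spots are 80 mm apart along station x and 76 mm along station y; the blue part is 194 x 178 mm, flat, without a rim, its top 4 mm above the base.
- spot1 (a point): Another such spot.
- spot2 (a point): Another such spot.
- spot3 (a point): Another such spot.
- label (a point): Centre of the white barcode label (56 mm along station x, 34 mm along station y) lying face up on the shuttle's plate next to the handle; axes as the station's. Its bars run along station y and are spread along station x.
- tub0: A rigid open kraft-brown tub, 46 mm diameter, 45 mm high, about 70 g, z up; origin at the centre of its underside. Absent on some starts.
- tub1: A rigid open kraft-brown tub, 46 mm diameter, 45 mm high, about 70 g, z up; origin at the centre of its underside. Absent on some starts.
- tub2: A rigid open kraft-brown tub, 46 mm diameter, 45 mm high, about 70 g, z up; origin at the centre of its underside. Absent on some starts.
- tub3: A rigid open kraft-brown tub, 46 mm diameter, 45 mm high, about 70 g, z up; origin at the centre of its underside. Absent on some starts.
- scanner: Handheld barcode scanner, 180 g. Yellow handle along its x (x -100 to +50 mm, 32 mm wide, 30 mm high); black head at the +x end (x +45 to +95, 56 mm wide) whose bill hangs 48 mm below the handle's underside, its window looking along -z. Origin on the handle's underside near the centre of mass, where it is best gripped across y.
- scan_window (a point): Centre of the scanner's window, at x = 83, z = -48 mm in the scanner's frame.
- scan_focus (a point): The point 70 mm straight below the window (x = 83, z = -118 mm in the scanner's frame), where it reads best. It reads when this point is within 25 mm of the label's centre, the scanner is level (within 15 degrees) and its handle is parallel to the label's bars (within 20 degrees, either way round).
- stand_rest (a point): The scanner's place on its fixed stand, 65 mm over the table: the scanner lies with its origin here and its x along this x. The handle rests on two supports 14 mm thick at x = -75 and +34 mm, with lips 8 mm high, 42 mm apart in y; grip it between the supports. The stand's foot is 8 mm thick.
- cleaner: Bystander: a clear cleaner bottle, 60 mm diameter, 170 mm high.
- tape: Bystander: a roll of brown tape lying flat, 100 mm diameter, 45 mm high.
- cup: Bystander: a white cup, 90 mm diameter, 80 mm high.
There are look-alikes about, which are no part of the job. What is shaped like the tub0 but purple is not meant.

How it is judged:
On the way, in this order (a step that is already met when the one before it is completed fails the run):
1. the shuttle is pulled fully out (value of joint shuttle above 0.21 m), for 0.2 s.
2. with the shuttle out, every tub stands on a spot of the shuttle (value of joint shuttle above 0.2 m and (distance between tub0 and spot0 below 0.016 m or distance between tub0 and spot1 below 0.016 m or distance between tub0 and spot2 below 0.016 m or distance between tub0 and spot3 below 0.016 m) and angle between each of tub0, tub1, tub2, tub3's own z axis and vertical below 0.12 rad and linear speed of each of tub0, tub1, tub2, tub3 below 0.05 m/s and (distance between tub1 and spot0 below 0.016 m or distance between tub1 and spot1 below 0.016 m or distance between tub1 and spot2 below 0.016 m or distance between tub1 and spot3 below 0.016 m) and (distance between tub2 and spot0 below 0.016 m or distance between tub2 and spot1 below 0.016 m or distance between tub2 and spot2 below 0.016 m or distance between tub2 and spot3 below 0.016 m) and (distance between tub3 and spot0 below 0.016 m or distance between tub3 and spot1 below 0.016 m or distance between tub3 and spot2 below 0.016 m or distance between tub3 and spot3 below 0.016 m)), for 0.2 s.
3. the shuttle is fully home with the tubs on their spots (value of joint shuttle below 0.008 m and (distance between tub0 and spot0 below 0.016 m or distance between tub0 and spot1 below 0.016 m or distance between tub0 and spot2 below 0.016 m or distance between tub0 and spot3 below 0.016 m) and angle between each of tub0, tub1, tub2, tub3's own z axis and vertical below 0.12 rad and linear speed of each of tub0, tub1, tub2, tub3 below 0.05 m/s and (distance between tub1 and spot0 below 0.016 m or distance between tub1 and spot1 below 0.016 m or distance between tub1 and spot2 below 0.016 m or distance between tub1 and spot3 below 0.016 m) and (distance between tub2 and spot0 below 0.016 m or distance between tub2 and spot1 below 0.016 m or distance between tub2 and spot2 below 0.016 m or distance between tub2 and spot3 below 0.016 m) and (distance between tub3 and spot0 below 0.016 m or distance between tub3 and spot1 below 0.016 m or distance between tub3 and spot2 below 0.016 m or distance between tub3 and spot3 below 0.016 m)), for 0.2 s.
4. the scanner is held steady over the label at its reading distance, square to the bars (value of joint shuttle below 0.008 m and distance between scan_focus and label below 0.025 m and angle between scanner's own z axis and vertical below 0.27 rad and angle between the y axis of scanner and the x axis of label, either way round below 0.35 rad and linear speed of scanner below 0.03 m/s), for 1 s.
At the end, for the whole second after the job is handed in: The shuttle is fully home (within 8 mm), every tub stands upright on its own spot of the shuttle (centre within 16 mm), and the scanner lies level and at rest on its stand (within 15 mm and 9 degrees of its place) (all of step 3 and distance between scanner and stand_rest below 0.015 m and angle between the x axis of scanner and the x axis of stand_rest, either way round below 0.15 rad and angle between scanner's own z axis and vertical below 0.1 rad and linear speed of scanner below 0.02 m/s); the robot touches nothing.
It fails at once if the cleaner is disturbed (moved more than 40 mm) (distance of cleaner from where it was at the start of the episode above 0.04 m).
It fails at once if the tape is disturbed (moved more than 40 mm) (distance of tape from where it was at the start of the episode above 0.04 m).
It fails at once if the cup is disturbed (moved more than 40 mm) (distance of cup from where it was at the start of the episode above 0.04 m).
Of tub0, tub1, tub2, tub3 only 2 to 4 are there at a start; the rules pass over those that are not, and their reading is None.
At some moment in a run one of tub0, tub1, tub2, tub3 may be knocked a few centimetres aside while the robot is not near it.
It also fails if it takes over 210 s, if anything falls off the work surface, if the arm or the gripper's body presses on something with over 40 N, if the wrist force passes 120 N, or if a joint passes its speed limit or range.

## Working session

There is one attempt and no reset: what is moved stays moved. The work goes in short steps, Python scripts to look and compute and a tool call to move; the robot and the scene stay as the last step left them, time stands still between calls to the robot, and variables do not carry over. Pictures are saved under pics/ and viewed, about 12 in all and at most 16, crops included, and the job is handed in when it is done.

Besides the shell and the picture viewer there is one more tool, called after "Call:" in YAML: its name, and indented under it one key for each argument. jog_arm: Moves the arm, as the interface text tells. Its arguments: {"type":"object","properties":{"translation":{"type":"array"},"turn":{"type":"array"},"grip":{"type":"number"},"grip_force":{"type":"number"}},"required":["translation","turn"]}

```bash
mkdir -p pics; ls; cat > h.py <<'E'
import numpy as np, cv2
from workcell import manip
def save(c,name,crop=None,scale=1):
    f=c["frame"][:,:,::-1]
    if crop: l,t,r,b=crop; f=f[t:b,l:r]
    cv2.imwrite("pics/"+name,cv2.resize(f,None,fx=scale,fy=scale,interpolation=cv2.INTER_CUBIC))
def at(c,px,z):
    """world point of pixel on plane z"""
    d=c["pose"][:3,:3]@np.linalg.solve(c["mtx"],[px[0],px[1],1.]); o=c["pose"][:3,3]
    return o+d*(z-o[2])/d[2]
def proj(c,p):
    q=c["mtx"]@(c["pose"][:3,:3].T@(np.asarray(p)-c["pose"][:3,3])); return q[:2]/q[2]
E
python3 - <<'E'
from h import *
print(manip.hold_point_z, manip.get_obs())
for n in("top","scene"):
    c=manip.camera(n); save(c,n+"0.png",scale=1.25)
    print(n,c["pose"].round(3).tolist(),c["mtx"].round(1).tolist())
    for l,z in [("station",0),("shuttle_handle",.072),("knob_top",.066),("spot0",.034),("label",.034),("tub0",0),("scanner",.065),("stand_rest",.065),("scan_window",.017),("cleaner",0),("tape",0),("cup",0)]:
        for d in manip.pinpoint(c,l)[:6]:
            print(l,np.round(d["at"],1),round(d["confidence"],2),at(c,d["at"],z)[:2].round(4))
E
```

```text
pics
0.0187 {'clock': 0.0, 'joint_pos': array([ 1.13738107,  0.33283841, -0.06471078,  1.46093154,  0.02158518,
        1.34988915, -0.08848755]), 'joint_velocities': array([-2.26729142e-04,  2.09478550e-04, -1.06598124e-05,  5.44376661e-04,
       -1.28654317e-03,  1.91289717e-04,  7.63923715e-04]), 'tau': array([-5.54775306e-04, -6.25457811e+01,  4.85483254e-02, -3.91612852e+01,
        1.61169574e-02,  1.00960521e-02, -2.61379466e-05]), 'position': array([ 0.24945723, -0.57265758,  0.23054151]), 'ee_rot': array([ 9.78973596e-01,  2.03985852e-01, -1.62239733e-04, -6.66341499e-04]), 'ft_force': array([0.53142462, 0.18958234, 0.33377645]), 'torque': array([ 0.02063255,  0.04615257, -0.01029304]), 'grip_width': 0.9942931384513215}
top [[0.021, -0.99, 0.139, 0.327], [-1.0, -0.022, -0.007, -0.025], [0.01, -0.139, -0.99, 1.388], [0.0, 0.0, 0.0, 1.0]] [[506.5, 0.0, 317.7], [0.0, 506.5, 191.9], [0.0, 0.0, 1.0]]
station [239.9 165.5] 0.79 [0.5918 0.1839]
shuttle_handle [223. 182.] 0.75 [0.533  0.2155]
knob_top [248.9 213.7] 0.79 [0.4516 0.1451]
knob_top [349.3 105.2] 0.4 [ 0.7516 -0.114 ]
s
[... 1471 characters left out ...]
 -0.1642]
tub0 [227.7 200.8] 0.82 [ 0.4041 -0.2432]
tub0 [265.5 243.2] 0.81 [ 0.5869 -0.168 ]
tub0 [259.4 211.2] 0.73 [ 0.4669 -0.166 ]
tub0 [234.6 229.9] 0.69 [ 0.5218 -0.2365]
tub0 [220.3 254.9] 0.65 [ 0.5992 -0.2783]
tub0 [258.8 183.6] 0.57 [ 0.3508 -0.1514]
scanner [138.4 223.4] 0.83 [ 0.5136 -0.4543]
stand_rest [140.8 225.3] 0.57 [ 0.5218 -0.4484]
stand_rest [401.1 212.1] 0.52 [0.6274 0.1584]
scan_window [149.4 264.1] 0.85 [ 0.6053 -0.4378]
cleaner [301.8 302.7] 0.68 [ 0.7825 -0.1188]
cleaner [266.4 242.7] 0.21 [ 0.5857 -0.1656]
tape [226.8 297.4] 0.79 [ 0.7296 -0.2744]
tape [370.9 163.9] 0.35 [0.3402 0.1812]
tape [257.8 213.9] 0.2 [ 0.4764 -0.1715]
cup [227.8 300.3] 0.7 [ 0.738 -0.273]
```

View pics/top0.png

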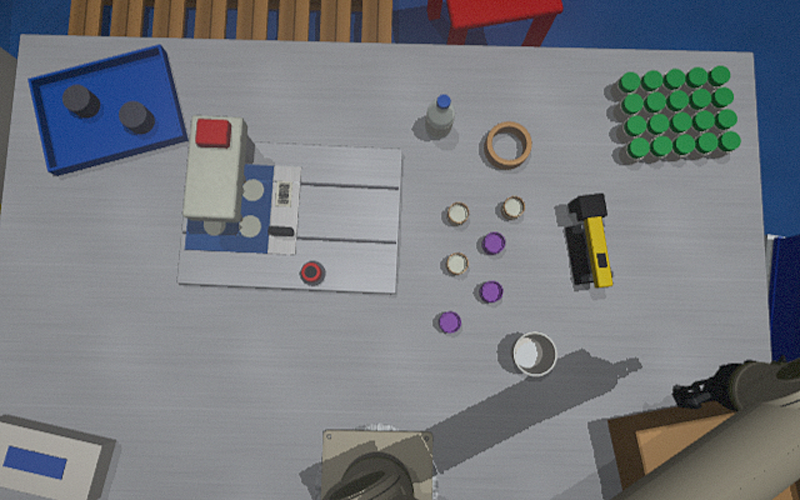

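View pics/scene0.png

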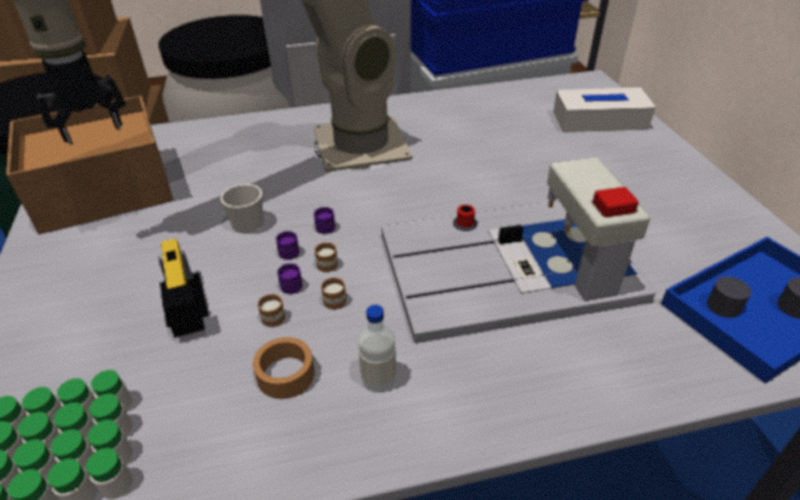

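The top view shows brown tubs at (366,171), (410,166) and (365,211) px, and purple look-alikes at (394,195), (393,234) and (360,258). The brown ones fit the description. I'll confirm that in one enlarged crop, together with the station.

```bash
python3 - <<'E'
from h import *
c=manip.camera("top"); s=manip.camera("scene")
f=lambda c,l,t,w,h,k: cv2.resize(c["frame"][t:t+h,l:l+w,::-1],(int(w*k),int(h*k)),interpolation=cv2.INTER_CUBIC)
A=f(c,130,85,200,150,4)
a=f(c,340,150,130,100,3.0); b=f(s,185,170,130,100,3)
cv2.imwrite("pics/crop1.png",A)
cv2.imwrite("pics/crop2.png",np.hstack([a,b]))
E
```

```text
(no output)
```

View pics/crop1.png

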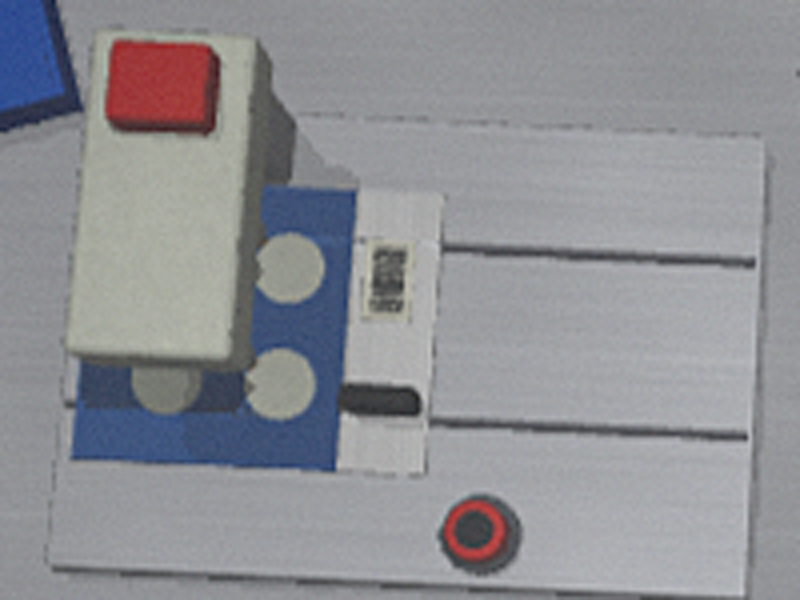

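View pics/crop2.png

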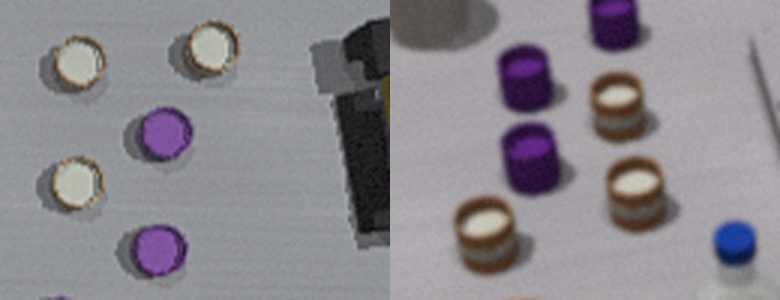

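The crop shows three open tubs with brown rims and cream insides, at top px (366.3,170.7), (411,165.7) and (365.7,211.3). The purple ones are decoys. Next I'll fit the station pose.

```bash
python3 - <<'E'
from h import *
c=manip.camera("top"); s=manip.camera("scene")
P=lambda u,v,z: at(c,(130+u/4,85+v/4),z)[:2]
obs=np.array([P(745,596,.03),P(765,140,.03),P(50,568,.03)])
mod=np.array([[-.17,-.22],[.15,-.22],[-.17,.25]])
mc,oc=mod.mean(0),obs.mean(0)
U,S,V=np.linalg.svd((mod-mc).T@(obs-oc)); R=V.T@U.T; t=oc-R@mc
print("yaw",np.degrees(np.arctan2(R[1,0],R[0,0])),"t",t,"res",(obs-(mod@R.T+t)).round(4).tolist())
for n,u,v,z in[("spotA",290,268,.034),("spotB",280,383,.034),("spotC",167,383,.034),("handle",380,397,.072),("label",387,282,.034),("knob",474,530,.066)]:
    p=P(u,v,z); print(n,p.round(4),"st",(R.T@(p-t)).round(4))
for p in[(366.3,170.7),(411,165.7),(365.7,211.3)]: print("tub",at(c,p,.045)[:2].round(4))
print(manip.outline_of(s,"tub0")[0]["extent"])
for n,cc in(("top",c),("scene",s)):
  for l,z in(("scanner",.065),("scan_window",.017)):
    for d in manip.pinpoint(cc,l)[:2]: print(n,l,at(cc,d["at"],z)[:2].round(4),d["confidence"])
  m=manip.outline_of(cc,"scanner")[0]["mask"]
  hsv=cv2.cvtColor(cc["frame"],cv2.COLOR_RGB2HSV); y=m&(hsv[...,0]>18)&(hsv[...,0]<35)&(hsv[...,1]>150)
  pts=np.argwhere(y)[:,::-1].astype(np.float32)
  w=np.array([at(cc,p,.095)[:2] for p in pts],np.float32); r=cv2.minAreaRect(w); print(n,"yellow",len(pts),r)
E
```

```text
yaw -1.1999364708849611 t [0.57679724 0.18207119] res [[0.0022, 0.0019], [-0.0032, 0.0016], [0.0009, -0.0034]]
spotA [0.6203 0.2821] st [0.0414 0.1009]
spotB [0.5409 0.2846] st [-0.038   0.1018]
spotC [0.5392 0.3607] st [-0.0413  0.1778]
handle [0.5271 0.21  ] st [-0.0502  0.0269]
label [0.6121 0.2157] st [0.0346 0.0344]
knob [0.4416 0.1457] st [-0.1344 -0.0392]
tub [ 0.5768 -0.1636]
tub [ 0.5933 -0.2843]
tub [ 0.4668 -0.1628]
[220.7, 210.4, 243.5, 235.6]
top scanner [ 0.521  -0.4444] 0.95
top scan_window [ 0.6152 -0.4374] 0.65
top yellow 725 ((0.49506500363349915, -0.4476470351219177), (0.14552223682403564, 0.03864390030503273), 8.045172691345215)
scene scanner [ 0.5203 -0.4485] 0.96
scene scan_window [ 0.5979 -0.4347] 0.57
scene scan_window [ 0.4692 -0.4664] 0.16
scene yellow 544 ((0.551710307598114, -0.44034141302108765), (0.24487647414207458, 0.03982117399573326), 11.581605911254883)
```

Call:
jog_arm:
  translation:
    - [278,783,20]
    - [278,783,20]
    - [278,783,20]
    - [278,783,20]
    - [278,783,20]
    - [278,783,20]
    - [278,783,20]
    - [278,783,20]
    - [278,783,20]
    - [278,783,20]
    - [278,783,20]
    - [278,783,20]
  turn: [65,65,65,65,65,65,65,65,65,65,65,65]
  grip: 85
  grip_force: 40

```text
clock: 2.85
position: [0.4171, -0.1, 0.2438]
ee_rot: [0.716, 0.698, 0.0, 0.001]
ft_force: [1.2, -0.5, 0.0]
grip_width: 0.992
```

Call:
jog_arm:
  translation:
    - [110,310,-40]
    - [110,310,-40]
    - [110,310,-40]
    - [110,310,-40]
    - [110,310,-40]
    - [110,310,-40]
    - [110,310,-40]
    - [110,310,-40]
    - [110,310,-130]
    - [110,310,-130]
    - [110,310,-130]
    - [110,310,-130]
  turn: [0,0,0,0,0,0,0,0,0,0,0,0]

```text
clock: 3.85
position: [0.5256, 0.2091, 0.1118]
ee_rot: [0.716, 0.698, -0.002, -0.001]
ft_force: [0.5, 0.0, 1.2]
grip_width: 0.997
```

```bash
python3 - <<'E'
from h import *
o=manip.get_obs(); print(o["position"])
c=manip.camera("top"); s=manip.camera("scene")
f=lambda c,l,t,w,h,k: cv2.resize(c["frame"][t:t+h,l:l+w,::-1],(int(w*k),int(h*k)),interpolation=cv2.INTER_CUBIC)
cv2.imwrite("pics/a3.png",np.hstack([f(c,160,110,130,130,3),f(s,340,110,130,130,3)]))
for n,cc in(("top",c),("scene",s)):
  for d in manip.pinpoint(cc,"shuttle_handle")[:2]: print(n,at(cc,d["at"],.072)[:2],d["confidence"])
E
```

```text
[0.5255706  0.20910247 0.11175265]
scene [0.52473522 0.21216558] 0.82
scene [0.65593202 0.32845865] 0.43
```

View pics/a3.png

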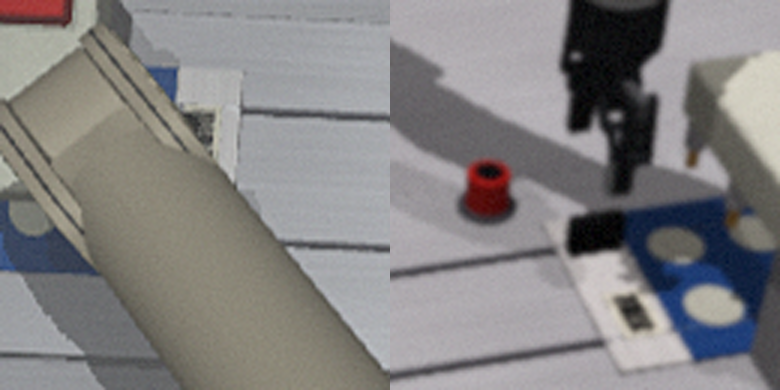

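The gripper is over the handle, with its fingers on either side across the 16 mm thickness. Descending now.

Call:
jog_arm:
  translation:
    - [0,2,-35]
    - [0,2,-67]
    - [0,2,-67]
    - [0,2,-67]
  turn: [0,0,0,0]

```text
clock: 4.38
position: [0.5286, 0.2119, 0.0505]
ee_rot: [0.717, 0.698, 0.001, 0.002]
ft_force: [0.6, 0.1, 0.5]
grip_width: 0.999
```

Call:
jog_arm:
  translation:
    - [0,0,0]
    - [0,0,0]
    - [0,0,0]
    - [0,0,0]
    - [0,0,0]
    - [0,0,0]
    - [0,-4,0]
    - [0,-8,0]
    - [0,-12,0]
    - [0,-12,0]
    - [0,-12,0]
  turn: [0,0,0,0,0,0,0,0,0,0,0]
  grip: 5
  grip_force: 60

```text
clock: 5.3
position: [0.53, 0.2088, 0.0516]
ee_rot: [0.715, 0.699, 0.009, -0.001]
ft_force: [15.5, 32.0, -20.1]
grip_width: 0.174
```

The wrist reads 32 N against the tug and the handle moved only about 2 mm, so the shuttle is locked. I'll release it and locate the knob.

Call:
jog_arm:
  translation:
    - [-2,3,0]
    - [-2,3,0]
    - [-2,3,0]
    - [-2,3,0]
    - [-2,3,30]
    - [-2,3,70]
    - [-20,-20,90]
    - [-55,-45,90]
    - [-88,-63,90]
    - [-88,-63,90]
    - [-88,-63,90]
  turn: [0,0,0,0,0,0,7,14,20,20,20]
  grip: 85

```text
clock: 6.22
position: [0.4412, 0.1428, 0.1416]
ee_rot: [0.584, 0.812, 0.007, -0.001]
ft_force: [0.4, -0.6, -0.0]
grip_width: 0.992
```

```bash
python3 - <<'E'
from h import *
s=manip.camera("scene")
print(manip.get_obs()["position"],manip.get_obs()["joint_pos"].round(2))
hsv=cv2.cvtColor(s["frame"],cv2.COLOR_RGB2HSV); m=((hsv[...,0]<8)|(hsv[...,0]>172))&(hsv[...,1]>150)&(hsv[...,2]>60)
m[:,:355]=0;m[:,395:]=0;m[:140]=0;m[190:]=0
p=np.argwhere(m)[:,::-1]; print(len(p),p.min(0),p.max(0))
# silhouette centre of the cylinder z .030-.066
print(at(s,(p.min(0)+p.max(0))/2.,.046)[:2])
# match: predicted silhouette bounds for a centre, both knob estimates
a=np.linspace(0,6.28,60)
for x,y in((.4416,.1457),(.436,.150),(.445,.147)):
    q=np.array([proj(s,(x+.02*np.cos(t),y+.02*np.sin(t),z)) for t in a for z in(.03,.066)]); print(x,y,q.min(0),q.max(0))
for d in manip.pinpoint(s,"knob_top")[:2]: print(at(s,d["at"],.066)[:2],d["confidence"])
E
```

```text
[0.44238458 0.144157   0.14200883] [ 0.54  0.14 -0.99  1.95  0.12  1.11 -0.17]
179 [365 164] [379 181]
[0.43779702 0.14942015]
0.4416 0.1457 [363.39547339 163.13756531] [379.11529862 182.79262802]
0.436 0.15 [364.28452995 161.72389179] [379.96381098 181.29803253]
0.445 0.147 [364.2302     163.78659115] [379.99659916 183.48053246]
[0.43582788 0.15130877] 0.57
[0.64515525 0.15653838] 0.17
```

Call:
jog_arm:
  translation:
    - [0,2,-35]
    - [0,2,-70]
    - [0,2,-98]
    - [0,2,-98]
    - [0,2,-98]
    - [0,2,-98]
  turn: [0,0,0,0,0,0]

```text
clock: 6.82
position: [0.4439, 0.1486, 0.0454]
ee_rot: [0.583, 0.812, 0.009, -0.002]
ft_force: [-0.4, 0.1, -0.1]
grip_width: 0.994
```

Call:
jog_arm:
  translation:
    - [0,0,0]
    - [0,0,0]
    - [0,0,0]
    - [0,0,0]
    - [0,0,0]
    - [0,0,0]
  turn: [0,0,0,0,0,0]
  grip: 30
  grip_force: 25

```text
clock: 7.32
position: [0.4436, 0.1483, 0.0462]
ee_rot: [0.583, 0.812, 0.009, -0.002]
ft_force: [-6.3, -3.0, 12.7]
grip_width: 0.463
```

Call:
jog_arm:
  translation:
    - [0,0,0]
    - [0,0,0]
    - [0,0,0]
    - [0,0,0]
  turn: [5,10,14,14]

```text
clock: 7.65
position: [0.4435, 0.1482, 0.0464]
ee_rot: [0.479, 0.878, 0.008, -0.003]
ft_force: [-1.7, -0.3, 1.3]
grip_width: 0.455
```

```bash
python3 -c "
from h import *
o=manip.get_obs(); print(o['position'],o['ee_rot'],o['torque'],o['ft_force'],o['grip_width'])"
```

```text
[0.44347971 0.14819219 0.04635798] [ 0.47866961  0.87795143  0.00817648 -0.00313551] [0.04951957 0.321554   0.05157233] [-1.69265313 -0.27399369  1.2733397 ] 0.45505574636174595
```

Call:
jog_arm:
  translation:
    - [0,0,0]
    - [0,0,0]
    - [0,0,0]
    - [0,0,0]
    - [0,0,0]
  turn: [5,10,15,18,18]

```text
clock: 8.07
position: [0.4434, 0.1482, 0.0464]
ee_rot: [0.335, 0.942, 0.008, -0.005]
ft_force: [-0.2, 0.8, -1.2]
grip_width: 0.457
```

```bash
python3 -c "
from h import *
o=manip.get_obs(); print(o['position'],o['ee_rot'],o['torque'],o['ft_force'],o['grip_width'])"
```

```text
[0.44340281 0.14822805 0.04640503] [ 0.3354693   0.9420092   0.00766398 -0.00450301] [0.20599393 0.06120505 0.0635844 ] [-0.17606476  0.80094556 -1.23072306] 0.45715464837918734
```

Call:
jog_arm:
  translation:
    - [0,0,0]
    - [0,0,0]
    - [0,0,0]
    - [0,0,0]
    - [0,0,0]
  turn: [5,10,15,18,18]

```text
clock: 8.48
position: [0.4433, 0.1482, 0.0464]
ee_rot: [0.185, 0.983, 0.007, -0.006]
ft_force: [-0.4, 0.2, -1.5]
grip_width: 0.462
```

```bash
python3 -c "
from h import *
o=manip.get_obs(); print(o['position'],o['ee_rot'],o['torque'],o['ft_force'],o['grip_width'],o['joint_pos'])"
```

```text
[0.44331502 0.14820811 0.04639524] [ 0.18455838  0.98278058  0.00687893 -0.00576296] [0.10032789 0.09369067 0.09309469] [-0.35522617  0.17287909 -1.49411394] 0.46177082525818963 [ 0.56908027  0.40333162 -1.09589164  2.01513148  0.41281774  0.97549935
  0.466589  ]
```

Call:
jog_arm:
  translation:
    - [0,0,0]
    - [0,0,0]
    - [0,0,0]
    - [0,0,40]
    - [0,0,80]
    - [20,15,90]
    - [40,30,90]
    - [60,45,90]
    - [85,62,90]
    - [85,62,90]
    - [85,62,90]
    - [85,62,90]
  turn: [0,0,0,0,-5,-12,-19,-26,-33,-40,-47,-54]
  grip: 85

```text
clock: 9.48
position: [0.5284, 0.2109, 0.1362]
ee_rot: [0.613, 0.79, 0.009, -0.002]
ft_force: [0.7, -0.8, 0.5]
grip_width: 0.996
```

Call:
jog_arm:
  translation:
    - [0,0,0]
    - [0,0,0]
    - [0,0,0]
    - [0,0,-40]
    - [0,0,-80]
    - [0,0,-90]
    - [0,0,-90]
    - [0,0,-90]
  turn: [-7,-14,-16,-16,-16,-16,-16,-16]

```text
clock: 10.15
position: [0.5287, 0.2114, 0.0473]
ee_rot: [0.717, 0.697, 0.009, -0.001]
ft_force: [1.0, 0.2, 1.0]
grip_width: 0.993
```

Call:
jog_arm:
  translation:
    - [0,0,0]
    - [0,0,0]
    - [0,0,0]
    - [0,0,0]
    - [0,0,0]
    - [0,0,0]
    - [0,-4,0]
    - [0,-8,0]
    - [0,-12,0]
    - [0,-12,0]
    - [0,-12,0]
  turn: [0,0,0,0,0,0,0,0,0,0,0]
  grip: 5
  grip_force: 60

```text
clock: 11.07
position: [0.5298, 0.1991, 0.0481]
ee_rot: [0.718, 0.696, 0.01, -0.001]
ft_force: [3.8, -1.4, 6.2]
grip_width: 0.18
```

Call:
jog_arm:
  translation:
    - [0,-15,0]
    - [-1,-35,0]
    - [-1,-55,0]
    - [-2,-75,0]
    - [-2,-95,0]
    - [-3,-115,0]
    - [-3,-135,0]
    - [-4,-155,0]
    - [-4,-175,0]
    - [-5,-193,0]
    - [-5,-207,0]
    - [-5,-210,0]
  turn: [0,0,0,0,0,0,0,0,0,0,0,0]

```text
clock: 12.07
position: [0.5247, -0.0079, 0.0482]
ee_rot: [0.717, 0.697, 0.012, -0.003]
ft_force: [2.6, 20.1, -2.9]
grip_width: 0.173
```

Call:
jog_arm:
  translation:
    - [0,0,0]
    - [0,0,0]
    - [0,0,0]
    - [0,0,0]
  turn: [0,0,0,0]

```text
clock: 12.4
position: [0.5247, -0.0074, 0.0481]
ee_rot: [0.717, 0.697, 0.012, -0.003]
ft_force: [3.8, 2.3, -0.8]
grip_width: 0.169
```

The shuttle is at its stop with a 20 N reaction. I'll release it and move clear for a fresh look.

Call:
jog_arm:
  translation:
    - [0,0,0]
    - [0,0,0]
    - [0,0,0]
    - [0,0,40]
    - [0,0,80]
    - [-10,-40,120]
    - [-30,-80,120]
    - [-60,-120,130]
    - [-90,-160,130]
    - [-120,-200,130]
    - [-150,-240,130]
    - [-175,-280,130]
  turn: [0,0,0,0,0,0,0,0,0,0,0,0]
  grip: 85

```text
clock: 13.4
position: [0.3786, -0.244, 0.1783]
ee_rot: [0.717, 0.697, 0.012, -0.002]
ft_force: [1.8, -1.0, 1.2]
grip_width: 0.996
```

Call:
jog_arm:
  translation:
    - [-20,-40,0]
    - [-40,-80,0]
    - [-60,-120,0]
    - [-60,-120,0]
  turn: [0,0,0,0]

```text
clock: 13.73
position: [0.314, -0.3695, 0.178]
ee_rot: [0.72, 0.694, 0.011, -0.002]
ft_force: [-1.5, -0.2, 0.4]
grip_width: 0.995
```

```bash
cat >> h.py <<'E'
def tubs(c):
    """rim circle fits (world xy at z=.045) of kraft tubs, from network outlines with cream/brown colour"""
    out=[]
    for d in manip.outline_of(c,"tub0"):
        m=d["mask"]; col=np.median(c["frame"][m],0)
        l,t,r,b=d["extent"]; out.append((np.round(at(c,((l+r)/2,(t+b)/2),.022)[:2],4),col.astype(int).tolist(),round(d["confidence"],2),np.round(d["extent"],1)))
    return out
E
python3 - <<'E'
from h import *
c=manip.camera("top"); s=manip.camera("scene")
print(manip.get_obs()["position"])
for cc in(c,s):
    for t in tubs(cc): print(*t)
    for l,z in(("tub0",0),("spot0",.034),("shuttle_handle",.072),("label",.034)):
        for d in manip.pinpoint(cc,l): print(l,at(cc,d["at"],z)[:2].round(4),d["confidence"].__round__(2),np.round(d["at"],1))
f=lambda c,l,t,w,h,k: cv2.resize(c["frame"][t:t+h,l:l+w,::-1],(int(w*k),int(h*k)),interpolation=cv2.INTER_CUBIC)
cv2.imwrite("pics/a4.png",f(c,160,90,260,170,3))
E
```

```text
[ 0.31647959 -0.36638074  0.17791818]
[ 0.4762 -0.1674] [184, 186, 172] 0.8 [354.9 199.1 378.2 218.4]
[ 0.4093 -0.2389] [128, 83, 158] 0.79 [384.7 225.1 401.  243. ]
[ 0.5211 -0.2427] [127, 83, 153] 0.68 [384.1 183.7 404.4 202.3]
[ 0.5837 -0.1643] [161, 157, 144] 0.62 [354.8 160.5 376.6 179. ]
[ 0.6007 -0.2841] [154, 143, 128] 0.59 [398.6 156.8 420.  172.5]
[ 0.3477 -0.1477] [130, 85, 160] 0.47 [350.1 248.  367.5 264.7]
tub0 [ 0.4132 -0.2417] 0.79 [392.6 233.1]
tub0 [ 0.578  -0.1624] 0.75 [364.2 173.2]
tub0 [ 0.4776 -0.1652] 0.51 [364.9 209.1]
tub0 [ 0.3589 -0.1466] 0.51 [357.7 252.3]
tub0 [ 0.5204 -0.2405] 0.5 [392.2 194.3]
tub0 [ 0.597  -0.2902] 0.49 [410.  167.5]
spot0 [0.6088 0.0617] 0.87 [283.3 158. ]
spot0 [0.5403 0.1402] 0.78 [253.5 182.2]
spot0 [0.5333 0.0611] 0.77 [282.7 185.4]
spot0 [0.623  0.1428] 0.57 [253.7 152.2]
shuttle_handle [ 0.5215 -0.0032] 0.6 [306.2 188.2]
shuttle_handle [0.5265 0.1374] 0.34 [252.7 185.1]
label [ 0.6079 -0.0091] 0.88 [309.3 158.9]
[ 0.516  -0.2375] [52, 25, 67] 0.89 [223.3 209.3 242.3 234.8]
[ 0.4015 -0.2316] [54, 26, 70] 0.86 [219.  178.5 242.6 
[... 272 characters left out ...]
[98, 92, 88] 0.45 [173.9 146.7 211.  187.1]
tub0 [ 0.5934 -0.1643] 0.96 [267.4 244.8]
tub0 [ 0.5952 -0.2851] 0.81 [217.3 254.2]
tub0 [ 0.478  -0.1589] 0.77 [262.7 213.5]
tub0 [ 0.3472 -0.1489] 0.73 [259.5 182.7]
tub0 [ 0.5241 -0.2402] 0.66 [233.2 230.8]
tub0 [ 0.3979 -0.2353] 0.58 [230.4 198.9]
tub0 [ 0.5849 -0.4439] 0.16 [148.8 263.1]
spot0 [0.5352 0.0654] 0.95 [352.2 203.7]
spot0 [0.6137 0.0591] 0.68 [358.9 224.7]
spot0 [0.5343 0.1431] 0.64 [381.2 198.6]
spot0 [0.6118 0.1434] 0.59 [391.7 218.4]
shuttle_handle [ 0.5523 -0.1671] 0.68 [261.1 211.9]
shuttle_handle [ 0.5217 -0.0026] 0.58 [324.9 193.1]
shuttle_handle [ 0.6433 -0.0165] 0.38 [331.8 226.8]
label [ 0.6222 -0.0037] 0.73 [334.7 231.5]
```

View pics/a4.png

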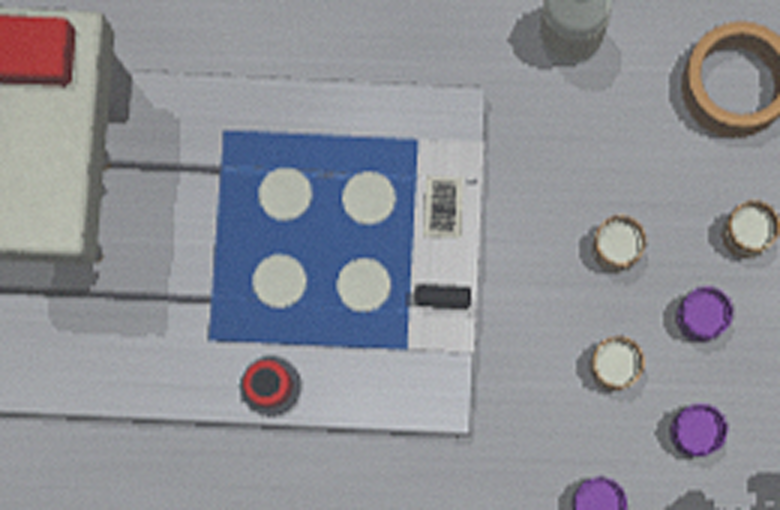

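The shuttle is fully out with all four spots visible: crop (285,194), (369,197), (279,281) and (363,285). The brown tubs are at crop (621,242), (753,229) and (618,362).

```bash
python3 - <<'E'
from h import *
c=manip.camera("top")
P=lambda u,v,z: at(c,(160+u/3,90+v/3),z)[:2].round(4)
for n,z,L in(("spot",.034,[(285,194),(369,197),(279,281),(363,285)]),("rim",.045,[(621,242),(753,229),(618,362)]),("label",.034,[(443,208)]),("handle",.072,[(443,296)])):
    for u,v in L: print(n,P(u,v,z))
E
```

```text
spot [0.6162 0.139 ]
spot [0.6152 0.0628]
spot [0.5362 0.1414]
spot [0.5343 0.0657]
rim [ 0.5769 -0.1655]
rim [ 0.5916 -0.2843]
rim [ 0.4686 -0.1636]
label [ 0.6066 -0.0047]
handle [ 0.5203 -0.0071]
```

Call:
jog_arm:
  translation:
    - [26,34,0]
    - [52,68,0]
    - [78,102,0]
    - [104,136,0]
    - [130,169,0]
    - [156,203,0]
    - [156,203,-40]
    - [156,203,-80]
    - [156,203,-120]
    - [156,203,-150]
    - [156,203,-163]
    - [156,203,-163]
  turn: [0,0,0,0,0,0,0,0,0,0,0,0]

```text
clock: 15.38
position: [0.4731, -0.16, 0.0129]
ee_rot: [0.717, 0.697, 0.011, -0.004]
ft_force: [-0.2, -0.2, -0.1]
grip_width: 0.998
```

Call:
jog_arm:
  translation:
    - [0,0,0]
    - [0,0,0]
    - [0,0,0]
    - [0,0,0]
    - [0,0,0]
  turn: [0,0,0,0,0]
  grip: 35
  grip_force: 30

```text
clock: 15.8
position: [0.4742, -0.1606, 0.0147]
ee_rot: [0.717, 0.697, 0.011, -0.003]
ft_force: [-1.3, 0.5, 6.1]
grip_width: 0.53
```

Call:
jog_arm:
  translation:
    - [0,0,30]
    - [0,0,60]
    - [0,20,90]
    - [10,55,100]
    - [20,90,100]
    - [30,125,100]
    - [40,160,100]
    - [50,195,100]
    - [60,230,100]
    - [64,265,100]
    - [64,295,100]
    - [64,304,100]
  turn: [0,0,0,0,0,0,0,0,0,0,0,0]

```text
clock: 16.8
position: [0.5377, 0.1494, 0.1163]
ee_rot: [0.715, 0.699, 0.013, -0.003]
ft_force: [-1.4, 0.4, -1.3]
grip_width: 0.529
```

Call:
jog_arm:
  translation:
    - [0,0,-25]
    - [0,0,-45]
    - [0,0,-58]
    - [0,0,-64]
    - [0,0,-64]
    - [0,0,-64]
  turn: [0,0,0,0,0,0]

```text
clock: 17.3
position: [0.5382, 0.1491, 0.0531]
ee_rot: [0.715, 0.699, 0.013, -0.003]
ft_force: [-0.5, -0.3, -1.2]
grip_width: 0.53
```

Call:
jog_arm:
  translation:
    - [0,-6,0]
    - [0,-6,0]
    - [0,-6,-3]
    - [0,-6,-3]
    - [0,-6,-3]
  turn: [0,0,0,0,0]

```text
clock: 17.72
position: [0.5381, 0.143, 0.0501]
ee_rot: [0.715, 0.699, 0.013, -0.003]
ft_force: [0.2, -0.1, 0.0]
grip_width: 0.53
```

Call:
jog_arm:
  translation:
    - [0,0,0]
    - [0,0,0]
    - [0,0,0]
    - [0,0,10]
    - [0,0,40]
    - [0,0,80]
    - [5,-35,110]
    - [10,-75,110]
    - [15,-115,110]
    - [20,-155,110]
    - [30,-195,110]
    - [40,-235,110]
  turn: [0,0,0,0,0,0,0,0,0,0,0,0]
  grip: 62

```text
clock: 18.72
position: [0.5782, -0.0941, 0.1614]
ee_rot: [0.715, 0.699, 0.013, -0.002]
ft_force: [1.0, 0.9, 0.1]
grip_width: 0.725
```

```bash
python3 - <<'E'
from h import *
s=manip.camera("scene"); c=manip.camera("top"); print(manip.get_obs()["position"])
for cc in(s,c):
  for t in tubs(cc): print(*t)
E
```

```text
[ 0.57860458 -0.10072071  0.16021162]
[ 0.4158 -0.2377] [50, 24, 66] 0.8 [219.8 183.9 238.2 210. ]
[ 0.5809 -0.1622] [92, 80, 68] 0.79 [259.1 224.6 274.3 244.7]
[0.5047 0.1612] [90, 75, 66] 0.77 [373.7 181.6 393.7 206.3]
[ 0.5988 -0.2844] [97, 83, 71] 0.75 [206.1 236.2 226.4 261.4]
[ 0.5946 -0.2874] [156, 149, 135] 0.52 [400.4 157.3 420.6 176.4]
```

Call:
jog_arm:
  translation:
    - [2,-25,0]
    - [2,-50,0]
    - [2,-64,0]
    - [2,-64,0]
    - [2,-64,-40]
    - [2,-64,-80]
    - [2,-64,-120]
    - [2,-64,-146]
    - [2,-64,-146]
    - [2,-64,-146]
  turn: [0,0,0,0,0,0,0,0,0,0]

```text
clock: 19.75
position: [0.5799, -0.1549, 0.0145]
ee_rot: [0.715, 0.699, 0.014, -0.004]
ft_force: [0.7, -0.9, -0.0]
grip_width: 0.725
```

Call:
jog_arm:
  translation:
    - [0,0,0]
    - [0,0,0]
    - [0,0,0]
    - [0,0,0]
    - [0,0,0]
  turn: [0,0,0,0,0]
  grip: 35
  grip_force: 30

```text
clock: 20.17
position: [0.5817, -0.1541, 0.0174]
ee_rot: [0.715, 0.699, 0.015, -0.003]
ft_force: [-2.2, 3.1, 7.9]
grip_width: 0.526
```

The grip is about 10 mm off-centre in y, so I'll reopen, recentre and close again.

Call:
jog_arm:
  translation:
    - [0,0,0]
    - [0,0,0]
    - [0,0,0]
    - [0,-5,-3]
    - [0,-10,-3]
    - [0,-10,-3]
    - [0,-10,-3]
  turn: [0,0,0,0,0,0,0]
  grip: 62

```text
clock: 20.75
position: [0.5815, -0.1649, 0.0141]
ee_rot: [0.716, 0.698, 0.015, -0.003]
ft_force: [0.6, 1.1, 0.2]
grip_width: 0.726
```

Call:
jog_arm:
  translation:
    - [0,0,0]
    - [0,0,0]
    - [0,0,0]
    - [0,0,0]
    - [0,0,0]
  turn: [0,0,0,0,0]
  grip: 35

```text
clock: 21.17
position: [0.5816, -0.1649, 0.0143]
ee_rot: [0.716, 0.698, 0.015, -0.003]
ft_force: [-0.3, -1.3, 3.0]
grip_width: 0.53
```

Call:
jog_arm:
  translation:
    - [0,0,35]
    - [0,0,70]
    - [5,25,95]
    - [10,60,100]
    - [15,95,100]
    - [20,130,100]
    - [25,165,100]
    - [30,200,100]
    - [36,235,100]
    - [36,265,100]
    - [36,290,100]
    - [36,304,100]
  turn: [0,0,0,0,0,0,0,0,0,0,0,0]

```text
clock: 22.17
position: [0.6166, 0.1435, 0.1142]
ee_rot: [0.714, 0.7, 0.015, -0.004]
ft_force: [0.6, 0.5, -0.3]
grip_width: 0.527
```

Call:
jog_arm:
  translation:
    - [0,0,0]
    - [0,0,0]
    - [0,0,-25]
    - [0,0,-45]
    - [0,0,-55]
    - [0,0,-55]
    - [0,0,-55]
  turn: [0,0,0,0,0,0,0]

```text
clock: 22.75
position: [0.6168, 0.142, 0.0592]
ee_rot: [0.715, 0.699, 0.015, -0.004]
ft_force: [0.0, 0.8, -0.0]
grip_width: 0.531
```

Call:
jog_arm:
  translation:
    - [1,-2,0]
    - [1,-2,-5]
    - [1,-2,-9]
    - [1,-2,-9]
    - [1,-2,-9]
  turn: [0,0,0,0,0]

```text
clock: 23.17
position: [0.6177, 0.1401, 0.0501]
ee_rot: [0.715, 0.699, 0.015, -0.004]
ft_force: [0.1, 0.4, -0.8]
grip_width: 0.526
```

Call:
jog_arm:
  translation:
    - [0,0,0]
    - [0,0,0]
    - [0,0,0]
    - [0,0,10]
    - [0,0,40]
    - [0,0,80]
    - [0,-35,110]
    - [0,-75,110]
    - [0,-115,110]
    - [-5,-155,110]
    - [-10,-195,110]
    - [-15,-235,110]
  turn: [0,0,0,0,0,0,0,0,0,0,0,0]
  grip: 62

```text
clock: 24.17
position: [0.6023, -0.0968, 0.1613]
ee_rot: [0.715, 0.699, 0.015, -0.003]
ft_force: [0.2, 0.3, 0.3]
grip_width: 0.726
```

Call:
jog_arm:
  translation:
    - [0,-35,0]
    - [0,-70,0]
    - [-5,-105,0]
    - [-5,-140,0]
    - [-5,-140,0]
    - [-5,-140,0]
    - [-5,-140,0]
  turn: [0,0,0,0,0,0,0]

```text
clock: 24.75
position: [0.5975, -0.2361, 0.1619]
ee_rot: [0.714, 0.699, 0.015, -0.003]
ft_force: [0.1, 1.2, 0.2]
grip_width: 0.723
```

```bash
python3 - <<'E'
from h import *
s=manip.camera("scene"); c=manip.camera("top"); print(manip.get_obs()["position"])
for cc in(s,c):
  for t in tubs(cc): print(*t)
E
```

```text
[ 0.59778109 -0.23500574  0.1618759 ]
[ 0.5197 -0.2391] [55, 28, 71] 0.65 [221.2 209.9 243.4 236.4]
[ 0.6019 -0.2824] [96, 83, 69] 0.63 [207.8 237.4 226.6 261.8]
[ 0.4132 -0.2163] [48, 25, 62] 0.61 [231.9 184.8 242.1 205.3]
[0.4973 0.1601] [93, 76, 67] 0.57 [373.  180.9 391.7 203.7]
[0.5832 0.161 ] [92, 75, 66] 0.57 [385.7 201.9 402.3 224.7]
[ 0.3425 -0.1481] [51, 24, 68] 0.54 [249.  165.4 268.6 185.5]
[ 0.5175 -0.2434] [121, 79, 145] 0.75 [384.7 186.5 404.3 202.1]
[0.6267 0.1453] [156, 156, 141] 0.72 [243.2 141.4 263.5 162.2]
[ 0.4093 -0.2416] [128, 82, 158] 0.6 [384.2 224.9 403.5 243.2]
[ 0.3463 -0.1587] [130, 83, 160] 0.58 [353.3 248.2 372.5 265.7]
[0.5506 0.1447] [171, 169, 156] 0.55 [242.  169.  263.  189.2]
[0.5718 0.081 ] [68, 94, 141] 0.41 [232.4 134.  319.8 210. ]
[0.5928 0.2014] [160, 161, 164] 0.33 [143.5  92.5 321.3 234.4]
```

Call:
jog_arm:
  translation:
    - [-1,-25,0]
    - [-1,-49,0]
    - [-1,-49,0]
    - [-1,-49,0]
    - [-1,-49,-40]
    - [-1,-49,-80]
    - [-1,-49,-120]
    - [-1,-49,-148]
    - [-1,-49,-148]
    - [-1,-49,-148]
  turn: [0,0,0,0,0,0,0,0,0,0]

```text
clock: 25.78
position: [0.5965, -0.2825, 0.0133]
ee_rot: [0.713, 0.701, 0.015, -0.005]
ft_force: [0.8, -1.1, 0.1]
grip_width: 0.722
```

Call:
jog_arm:
  translation:
    - [0,0,0]
    - [0,0,0]
    - [0,0,0]
    - [0,0,0]
    - [0,0,0]
  turn: [0,0,0,0,0]
  grip: 35

```text
clock: 26.2
position: [0.5985, -0.2823, 0.0164]
ee_rot: [0.713, 0.701, 0.016, -0.003]
ft_force: [-0.9, 2.6, 7.0]
grip_width: 0.529
```

Call:
jog_arm:
  translation:
    - [0,0,35]
    - [0,0,70]
    - [0,25,95]
    - [0,60,100]
    - [5,95,100]
    - [10,130,100]
    - [10,165,100]
    - [15,200,100]
    - [18,235,100]
    - [18,270,100]
    - [18,305,100]
    - [18,335,100]
  turn: [0,0,0,0,0,0,0,0,0,0,0,0]

```text
clock: 27.2
position: [0.6165, 0.0556, 0.1181]
ee_rot: [0.713, 0.701, 0.017, -0.002]
ft_force: [0.1, 0.4, -0.8]
grip_width: 0.532
```

Call:
jog_arm:
  translation:
    - [0,10,0]
    - [0,10,0]
    - [0,10,0]
    - [0,10,-25]
    - [0,10,-45]
    - [0,10,-55]
    - [0,10,-55]
    - [0,10,-55]
  turn: [0,0,0,0,0,0,0,0]

```text
clock: 27.87
position: [0.6168, 0.0645, 0.0634]
ee_rot: [0.713, 0.701, 0.017, -0.002]
ft_force: [-0.2, -0.7, -0.5]
grip_width: 0.53
```

Call:
jog_arm:
  translation:
    - [0,0,-6]
    - [0,0,-12]
    - [0,0,-12]
    - [0,0,-12]
  turn: [0,0,0,0]

```text
clock: 28.2
position: [0.6167, 0.0644, 0.0514]
ee_rot: [0.713, 0.701, 0.017, -0.002]
ft_force: [0.2, -0.6, -1.9]
grip_width: 0.533
```

Call:
jog_arm:
  translation:
    - [0,0,0]
    - [0,0,0]
    - [0,0,0]
    - [0,0,10]
    - [0,0,40]
    - [0,0,80]
    - [-30,-35,110]
    - [-60,-70,110]
    - [-90,-105,110]
    - [-120,-140,110]
    - [-150,-175,110]
    - [-180,-210,110]
  turn: [0,0,0,0,0,0,0,0,0,0,0,0]
  grip: 62

```text
clock: 29.2
position: [0.4574, -0.1211, 0.1622]
ee_rot: [0.713, 0.701, 0.017, -0.001]
ft_force: [1.1, -0.6, -0.1]
grip_width: 0.731
```

Call:
jog_arm:
  translation:
    - [-10,-35,0]
    - [-20,-70,0]
    - [-30,-105,0]
    - [-40,-140,0]
    - [-50,-140,0]
  turn: [0,0,0,0,0]

```text
clock: 29.62
position: [0.4056, -0.2677, 0.163]
ee_rot: [0.716, 0.698, 0.017, -0.0]
ft_force: [-0.8, -0.1, -0.7]
grip_width: 0.729
```

```bash
python3 - <<'E'
from h import *
s=manip.camera("scene"); c=manip.camera("top"); print(manip.get_obs()["position"])
f=lambda c,l,t,w,h,k: cv2.resize(c["frame"][t:t+h,l:l+w,::-1],(int(w*k),int(h*k)),interpolation=cv2.INTER_CUBIC)
cv2.imwrite("pics/a5.png",np.vstack([f(c,200,110,260,95,3),f(s,190,150,260,95,3)]))
for d in manip.pinpoint(c,"tub0"): print(at(c,d["at"],.034)[:2].round(4),d["confidence"].__round__(2),np.round(d["at"],1))
E
```

```text
[ 0.40619571 -0.26251656  0.16278152]
[ 0.3488 -0.1402] 0.75 [356.4 255.8]
[ 0.4103 -0.2401] 0.74 [394.  233.4]
[ 0.5113 -0.2325] 0.63 [391.2 195.9]
[0.6141 0.142 ] 0.57 [253.9 155.4]
[0.5423 0.1449] 0.55 [251.8 181.4]
```

View pics/a5.png

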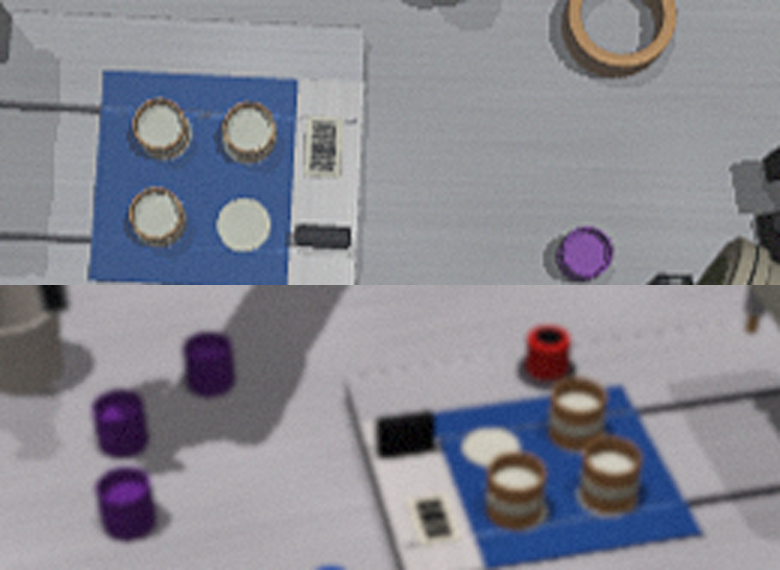

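All three tubs stand on spots, with rims at crop (160,126), (248,130) and (157,214); the spot at (243,224) is empty. Next is a check of the offsets.

```bash
python3 - <<'E'
from h import *
c=manip.camera("top")
for u,v in((160,126),(248,130),(157,214)): print(at(c,(200+u/3,110+v/3),.079)[:2].round(4))
print(at(c,(200+322/3,110+236/3),.072)[:2].round(4),manip.get_obs()["position"])
E
```

```text
[0.6137 0.1383]
[0.6119 0.0609]
[0.5354 0.1378]
[ 0.5203 -0.0062] [ 0.40800791 -0.2604148   0.16287054]
```

Call:
jog_arm:
  translation:
    - [17,36,0]
    - [34,72,0]
    - [51,108,0]
    - [68,144,0]
    - [85,180,0]
    - [102,216,0]
    - [117,253,0]
    - [117,253,0]
    - [117,253,0]
    - [117,253,0]
  turn: [0,0,0,0,0,0,0,0,0,0]

```text
clock: 30.65
position: [0.525, -0.0064, 0.163]
ee_rot: [0.712, 0.702, 0.017, -0.001]
ft_force: [-0.5, 0.1, 0.0]
grip_width: 0.73
```

Call:
jog_arm:
  translation:
    - [0,0,-35]
    - [0,0,-70]
    - [0,0,-100]
    - [0,0,-115]
    - [0,0,-115]
    - [0,0,-115]
  turn: [0,0,0,0,0,0]

```text
clock: 31.15
position: [0.5247, -0.0071, 0.0481]
ee_rot: [0.712, 0.702, 0.017, -0.001]
ft_force: [-0.4, -0.4, -0.0]
grip_width: 0.727
```

Call:
jog_arm:
  translation:
    - [0,0,0]
    - [0,0,0]
    - [0,0,0]
    - [0,0,0]
    - [0,0,0]
    - [0,0,0]
  turn: [0,0,0,0,0,0]
  grip: 5
  grip_force: 60

```text
clock: 31.65
position: [0.5249, -0.0074, 0.0492]
ee_rot: [0.713, 0.701, 0.016, -0.001]
ft_force: [-3.3, -0.1, 9.8]
grip_width: 0.174
```

Call:
jog_arm:
  translation:
    - [0,3,0]
    - [0,9,0]
    - [1,17,0]
    - [1,26,0]
    - [1,36,0]
    - [1,46,0]
    - [1,56,0]
    - [2,66,0]
    - [2,76,0]
    - [2,86,0]
    - [2,96,0]
    - [2,106,0]
  turn: [0,0,0,0,0,0,0,0,0,0,0,0]

```text
clock: 32.65
position: [0.5275, 0.0995, 0.0493]
ee_rot: [0.713, 0.701, 0.017, -0.001]
ft_force: [5.2, -3.9, -3.3]
grip_width: 0.171
```

Call:
jog_arm:
  translation:
    - [0,10,0]
    - [0,20,0]
    - [1,30,0]
    - [1,40,0]
    - [1,50,0]
    - [1,60,0]
    - [2,70,0]
    - [2,80,0]
    - [2,88,0]
    - [2,93,0]
    - [2,96,0]
    - [2,96,0]
  turn: [0,0,0,0,0,0,0,0,0,0,0,0]

```text
clock: 33.65
position: [0.53, 0.1973, 0.0493]
ee_rot: [0.712, 0.702, 0.018, -0.001]
ft_force: [6.9, 1.2, -6.4]
grip_width: 0.175
```

Push the remaining 15 mm or so gently against the home stop.

Call:
jog_arm:
  translation:
    - [0,3,0]
    - [0,6,0]
    - [0,9,0]
    - [0,11,0]
    - [0,13,0]
    - [0,15,0]
    - [0,17,0]
    - [0,17,0]
    - [0,17,0]
  turn: [0,0,0,0,0,0,0,0,0]

```text
clock: 34.4
position: [0.5304, 0.2124, 0.0493]
ee_rot: [0.713, 0.701, 0.017, 0.0]
ft_force: [2.6, -10.4, 2.7]
grip_width: 0.174
```

Home stop reached: 10 N reaction and 219.8 mm of travel. I'll release it and go toward the scanner.

Call:
jog_arm:
  translation:
    - [0,0,0]
    - [0,0,0]
    - [0,0,0]
    - [0,0,0]
    - [0,0,35]
    - [0,0,70]
    - [-10,-35,100]
    - [-20,-75,130]
    - [-30,-115,150]
    - [-40,-155,150]
    - [-50,-195,150]
    - [-60,-235,150]
  turn: [0,0,0,0,0,0,0,0,0,0,0,0]
  grip: 70

```text
clock: 35.4
position: [0.4739, -0.0083, 0.2001]
ee_rot: [0.712, 0.701, 0.017, 0.001]
ft_force: [1.1, 0.0, -0.4]
grip_width: 0.822
```

Call:
jog_arm:
  translation:
    - [0,-40,0]
    - [0,-80,0]
    - [0,-120,0]
    - [0,-160,0]
    - [0,-200,0]
    - [0,-240,0]
    - [0,-270,0]
    - [0,-290,0]
    - [0,-290,0]
    - [0,-290,0]
    - [0,-290,0]
    - [0,-290,0]
  turn: [-7,-14,-21,-28,-35,-42,-49,-56,-63,-70,-77,-81]

```text
clock: 36.4
position: [0.4744, -0.2976, 0.2001]
ee_rot: [0.998, 0.068, 0.013, 0.012]
ft_force: [1.2, 0.2, -0.3]
grip_width: 0.822
```

```bash
python3 - <<'E'
from h import *
s=manip.camera("scene"); c=manip.camera("top"); o=manip.get_obs();print(o["position"],o["ee_rot"],o["joint_pos"].round(2))
f=lambda c,l,t,w,h,k: cv2.resize(c["frame"][t:t+h,l:l+w,::-1],(int(w*k),int(h*k)),interpolation=cv2.INTER_CUBIC)
a=f(c,130,100,140,130,2.8);b=f(s,380,130,140,130,2.8)
d=f(c,410,130,140,130,2.8);e=f(s,80,170,140,130,2.8)
cv2.imwrite("pics/a6.png",cv2.resize(np.vstack([np.hstack([a,b]),np.hstack([d,e])]),None,fx=.82,fy=.82))
for n,cc in(("top",c),("scene",s)):
  for l,z in(("scanner",.065),("stand_rest",.065),("scan_window",.017),("label",.034)):
    for q in manip.pinpoint(cc,l)[:2]: print(n,l,at(cc,q["at"],z)[:2].round(4),q["confidence"].__round__(2))
E
```

```text
[ 0.47441268 -0.29752489  0.20011478] [0.99733747 0.07077408 0.01260736 0.0122495 ] [ 0.91  0.22 -0.5   1.69  0.12  1.23 -1.04]
top stand_rest [0.4437 0.1501] 0.68
top label [0.6114 0.2118] 0.86
top label [0.545  0.2784] 0.26
scene scanner [ 0.5049 -0.4519] 0.97
scene scanner [0.6581 0.2612] 0.42
scene stand_rest [ 0.527  -0.4512] 0.56
scene scan_window [0.5966 0.2212] 0.71
scene scan_window [ 0.6041 -0.4349] 0.62
scene label [0.6173 0.2114] 0.71
```

View pics/a6.png

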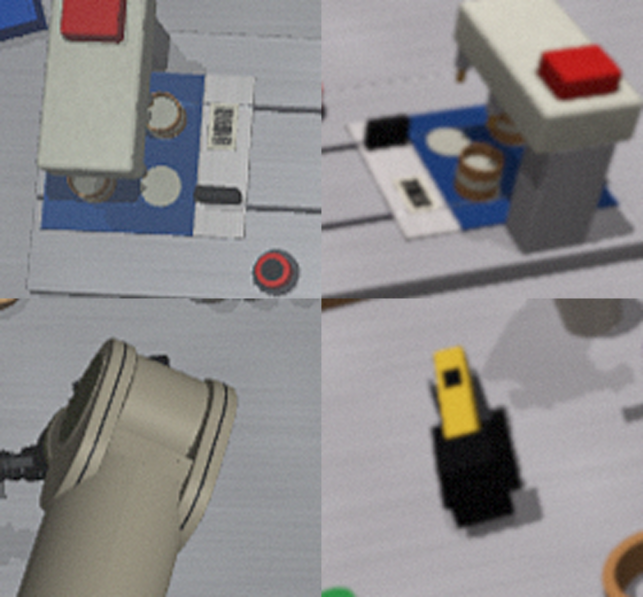

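The shuttle is home with its tubs on their spots, so the next job is the scanner. Moving to hover above its handle.

Call:
jog_arm:
  translation:
    - [10,-30,0]
    - [20,-60,0]
    - [30,-90,0]
    - [40,-120,0]
    - [49,-148,0]
    - [49,-148,0]
    - [49,-148,-40]
    - [49,-148,-60]
    - [49,-148,-60]
    - [49,-148,-60]
  turn: [0,0,0,0,0,0,0,0,0,0]

```text
clock: 37.73
position: [0.5224, -0.4459, 0.1395]
ee_rot: [0.997, 0.071, 0.012, 0.012]
ft_force: [0.1, 0.7, 1.0]
grip_width: 0.819
```

```bash
python3 - <<'E'
from h import *
s=manip.camera("scene"); c=manip.camera("top"); o=manip.get_obs();p=o["position"];print(p,o["ee_rot"])
f=lambda c,l,t,w,h,k: cv2.resize(c["frame"][t:t+h,l:l+w,::-1],(int(w*k),int(h*k)),interpolation=cv2.INTER_CUBIC)
cv2.imwrite("pics/a7.png",np.hstack([f(s,80,150,130,130,3),f(c,410,110,130,130,3)]))
print("TCP px",proj(s,p),"handle-top below TCP",proj(s,(p[0],p[1],.095)))
E
```

```text
[ 0.52369885 -0.44672882  0.14223523] [0.99728861 0.07114725 0.01342009 0.01316818]
TCP px [132.60647993 200.72258389] handle-top below TCP [138.15353162 216.29235537]
```

View pics/a7.png

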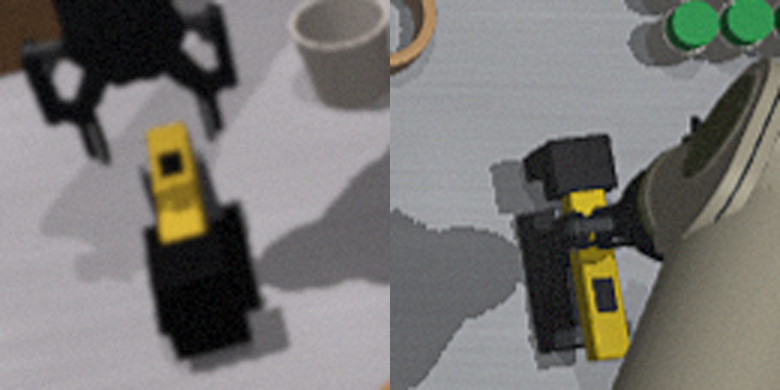

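Both views show the fingers straddling the yellow handle between the stand's supports, in line with it. Descending and gripping.

Call:
jog_arm:
  translation:
    - [0,0,-30]
    - [0,0,-60]
    - [0,0,-81]
    - [0,0,-81]
    - [0,0,-81]
  turn: [0,0,0,0,0]

```text
clock: 38.25
position: [0.5241, -0.4469, 0.0625]
ee_rot: [0.997, 0.071, 0.014, 0.013]
ft_force: [-0.1, 0.4, 1.0]
grip_width: 0.82
```

Call:
jog_arm:
  translation:
    - [0,0,0]
    - [0,0,0]
    - [0,0,0]
    - [0,0,0]
    - [0,0,0]
    - [0,0,0]
    - [0,0,0]
  turn: [0,0,0,0,0,0,0]
  grip: 20
  grip_force: 70

```text
clock: 38.83
position: [0.5251, -0.4475, 0.065]
ee_rot: [0.997, 0.071, 0.015, 0.014]
ft_force: [-1.5, 1.0, 8.4]
grip_width: 0.364
```

Call:
jog_arm:
  translation:
    - [0,0,10]
    - [0,0,30]
    - [0,0,60]
    - [0,0,90]
    - [0,0,120]
    - [0,0,150]
    - [0,30,180]
    - [0,60,190]
    - [0,90,190]
    - [0,120,190]
    - [0,150,190]
    - [0,180,190]
  turn: [0,0,0,0,0,0,5,10,15,20,25,30]

```text
clock: 39.83
position: [0.5249, -0.266, 0.2562]
ee_rot: [0.944, 0.329, 0.018, 0.011]
ft_force: [0.9, -0.8, -1.7]
grip_width: 0.363
```

Call:
jog_arm:
  translation:
    - [5,30,0]
    - [10,60,0]
    - [15,90,0]
    - [20,120,0]
    - [25,150,0]
    - [30,180,0]
    - [35,210,0]
    - [40,240,0]
    - [45,265,0]
    - [50,285,0]
    - [55,300,0]
    - [55,300,0]
  turn: [5,10,15,20,25,30,35,40,45,50,50,50]

```text
clock: 40.83
position: [0.58, 0.0382, 0.2573]
ee_rot: [0.715, 0.699, 0.022, 0.002]
ft_force: [0.4, 0.2, -0.8]
grip_width: 0.364
```

Call:
jog_arm:
  translation:
    - [8,25,0]
    - [16,50,0]
    - [24,75,0]
    - [32,94,0]
    - [32,94,-25]
    - [32,94,-50]
    - [32,94,-75]
    - [32,94,-95]
    - [32,94,-105]
    - [32,94,-105]
    - [32,94,-105]
    - [32,94,-105]
  turn: [0,0,0,0,0,0,0,0,0,0,0,0]

```text
clock: 41.83
position: [0.6128, 0.1323, 0.1542]
ee_rot: [0.715, 0.699, 0.023, 0.003]
ft_force: [0.3, 0.1, -0.8]
grip_width: 0.362
```

```bash
python3 - <<'E'
from h import *
s=manip.camera("scene"); c=manip.camera("top"); o=manip.get_obs();p=o["position"];print(p,o["ee_rot"])
f=lambda c,l,t,w,h,k: cv2.resize(c["frame"][t:t+h,l:l+w,::-1],(int(w*k),int(h*k)),interpolation=cv2.INTER_CUBIC)
cv2.imwrite("pics/a8.png",np.hstack([f(s,330,120,130,150,3),f(c,180,90,130,150,3)]))
for n,z in(("scan_window",.104),("label",.034),("scanner",.152)):
  for k in(s,c):
    for q in manip.pinpoint(k,n)[:1]: print(n,at(k,q["at"],z)[:2].round(4),q["confidence"].__round__(2))
from scipy.spatial.transform import Rotation as Ro
R=Ro.from_quat(o["ee_rot"]).as_matrix(); print(R.round(3).tolist())
E
```

```text
[0.61273029 0.13242085 0.15398653] [0.71480082 0.69894973 0.02285911 0.00255639]
scan_window [0.6138 0.2113] 0.91
scan_window [0.6118 0.2188] 0.61
label [0.6251 0.2124] 0.87
label [0.6061 0.2137] 0.64
scanner [0.5981 0.1232] 0.76
[[0.022, 0.999, 0.036], [0.999, -0.023, 0.028], [0.029, 0.036, -0.999]]
```

View pics/a8.png

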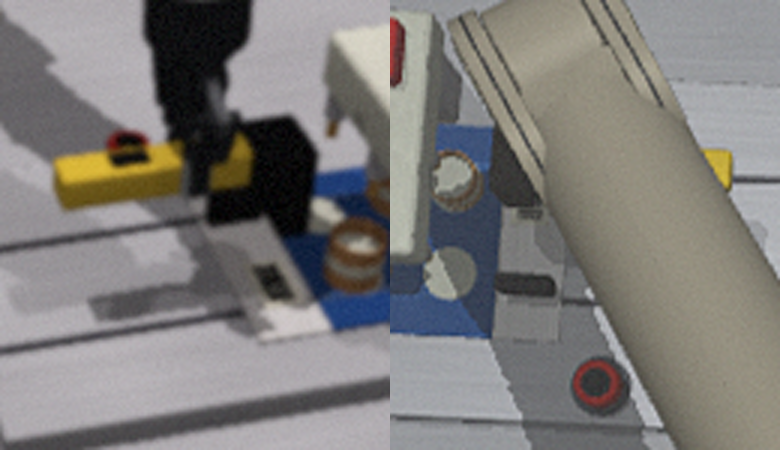

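The window sits over the label within a few mm and the scanner is level, with its handle along the bars. Holding for over 2 s.

Call:
jog_arm:
  translation:
    - [0,0,0]
    - [0,0,0]
    - [0,0,0]
    - [0,0,0]
    - [0,0,0]
    - [0,0,0]
    - [0,0,0]
    - [0,0,0]
    - [0,0,0]
    - [0,0,0]
    - [0,0,0]
    - [0,0,0]
  turn: [0,0,0,0,0,0,0,0,0,0,0,0]

```text
clock: 43.23
position: [0.612, 0.1323, 0.1526]
ee_rot: [0.715, 0.699, 0.022, 0.002]
ft_force: [-0.9, -0.1, -1.6]
grip_width: 0.365
```

Call:
jog_arm:
  translation:
    - [0,0,0]
    - [0,0,0]
    - [0,0,0]
    - [0,0,0]
    - [0,0,0]
    - [0,0,0]
    - [0,0,0]
    - [0,0,0]
    - [0,0,0]
    - [0,0,0]
    - [0,0,0]
    - [0,0,0]
  turn: [0,0,0,0,0,0,0,0,0,0,0,0]

```text
clock: 44.23
position: [0.612, 0.1323, 0.1526]
ee_rot: [0.715, 0.699, 0.022, 0.002]
ft_force: [0.5, -0.0, -1.7]
grip_width: 0.366
```

Call:
jog_arm:
  translation:
    - [0,0,25]
    - [0,0,50]
    - [0,0,80]
    - [0,0,103]
    - [0,-20,103]
    - [0,-50,103]
    - [0,-80,103]
    - [-10,-110,103]
    - [-15,-140,103]
    - [-20,-170,103]
    - [-25,-200,103]
    - [-30,-230,103]
  turn: [0,0,0,0,0,0,0,-5,-10,-15,-20,-25]

```text
clock: 45.23
position: [0.5816, -0.0992, 0.2557]
ee_rot: [0.85, 0.526, 0.021, 0.007]
ft_force: [0.4, 0.9, -2.2]
grip_width: 0.363
```

Call:
jog_arm:
  translation:
    - [-5,-30,0]
    - [-10,-60,0]
    - [-15,-90,0]
    - [-20,-120,0]
    - [-25,-150,0]
    - [-30,-180,0]
    - [-35,-210,0]
    - [-40,-240,0]
    - [-50,-270,0]
    - [-57,-300,0]
    - [-57,-300,0]
    - [-57,-300,0]
  turn: [-5,-10,-15,-20,-25,-30,-35,-40,-45,-50,-55,-55]

```text
clock: 46.23
position: [0.5234, -0.4013, 0.2551]
ee_rot: [0.997, 0.07, 0.015, 0.016]
ft_force: [-0.7, 0.9, -1.9]
grip_width: 0.365
```

Call:
jog_arm:
  translation:
    - [2,-20,0]
    - [2,-40,0]
    - [2,-46,0]
    - [2,-46,0]
    - [2,-46,-40]
    - [2,-46,-80]
    - [2,-46,-120]
    - [2,-46,-150]
    - [2,-46,-150]
    - [2,-46,-150]
    - [2,-46,-150]
  turn: [0,0,0,0,0,0,0,0,0,0,0]

```text
clock: 47.15
position: [0.5271, -0.447, 0.108]
ee_rot: [0.997, 0.071, 0.017, 0.017]
ft_force: [0.1, -0.4, -0.8]
grip_width: 0.363
```

Call:
jog_arm:
  translation:
    - [-2,0,-10]
    - [-2,0,-20]
    - [-2,0,-30]
    - [-2,0,-36]
    - [-2,0,-41]
    - [-2,0,-43]
    - [-2,0,-43]
    - [-2,0,-43]
  turn: [0,0,0,0,0,0,0,0]

```text
clock: 47.82
position: [0.5251, -0.4471, 0.0652]
ee_rot: [0.997, 0.071, 0.017, 0.017]
ft_force: [-0.7, 1.1, 1.4]
grip_width: 0.361
```

Force changed from -1.8 to +1.4 N at the original height, so it's resting on the stand. Releasing.

Call:
jog_arm:
  translation:
    - [0,0,0]
    - [0,0,0]
    - [0,0,0]
    - [0,0,0]
    - [0,0,0]
    - [0,0,15]
    - [0,0,40]
    - [0,0,80]
    - [0,0,120]
    - [-25,25,150]
    - [-50,50,150]
    - [-75,75,150]
  turn: [0,0,0,0,0,0,0,0,0,0,0,0]
  grip: 70

```text
clock: 48.82
position: [0.4503, -0.3715, 0.2174]
ee_rot: [0.997, 0.071, 0.018, 0.018]
ft_force: [0.1, 0.5, 0.0]
grip_width: 0.817
```

Call:
jog_arm:
  translation:
    - [-30,20,0]
    - [-60,40,0]
    - [-90,60,0]
    - [-90,60,0]
    - [-90,60,0]
    - [-90,60,0]
  turn: [0,0,0,0,0,0]

```text
clock: 49.32
position: [0.3607, -0.3118, 0.218]
ee_rot: [0.997, 0.071, 0.018, 0.019]
ft_force: [0.7, -0.2, -0.3]
grip_width: 0.821
```

```bash
python3 - <<'E'
from h import *
s=manip.camera("scene"); c=manip.camera("top"); o=manip.get_obs();print(o["position"])
f=lambda c,l,t,w,h,k: cv2.resize(c["frame"][t:t+h,l:l+w,::-1],(int(w*k),int(h*k)),interpolation=cv2.INTER_CUBIC)
cv2.imwrite("pics/a9.png",np.vstack([np.hstack([f(c,130,100,130,100,3),f(s,380,130,130,100,3)]),np.hstack([f(c,410,140,130,100,3),f(s,80,180,130,100,3)])]))
for n,k in(("top",c),("scene",s)):
  for l,z in(("scanner",.065),("stand_rest",.065),("scan_window",.017)):
    for q in manip.pinpoint(k,l)[:1]: print(n,l,at(k,q["at"],z)[:2].round(4),q["confidence"].__round__(2))
  hsv=cv2.cvtColor(k["frame"],cv2.COLOR_RGB2HSV); y=manip.outline_of(k,"scanner")[0]["mask"]&(hsv[...,0]>18)&(hsv[...,0]<35)&(hsv[...,1]>150)
  w=np.array([at(k,p,.095)[:2] for p in np.argwhere(y)[:,::-1]],np.float32); print(n,"yellow",len(w),cv2.minAreaRect(w))
E
```

```text
[ 0.36117717 -0.31183338  0.2175442 ]
top scanner [ 0.5261 -0.444 ] 0.8
top stand_rest [ 0.5217 -0.4526] 0.64
top scan_window [ 0.6124 -0.4381] 0.74
top yellow 525 ((0.5080133080482483, -0.4458630084991455), (0.11942818015813828, 0.038112785667181015), 7.82861328125)
scene scanner [ 0.51   -0.4531] 0.94
scene stand_rest [ 0.5411 -0.4395] 0.75
scene scan_window [ 0.7989 -0.1163] 0.74
scene yellow 537 ((0.5581276416778564, -0.4414016902446747), (0.2572931945323944, 0.03519543260335922), 6.983558654785156)
```

View pics/a9.png

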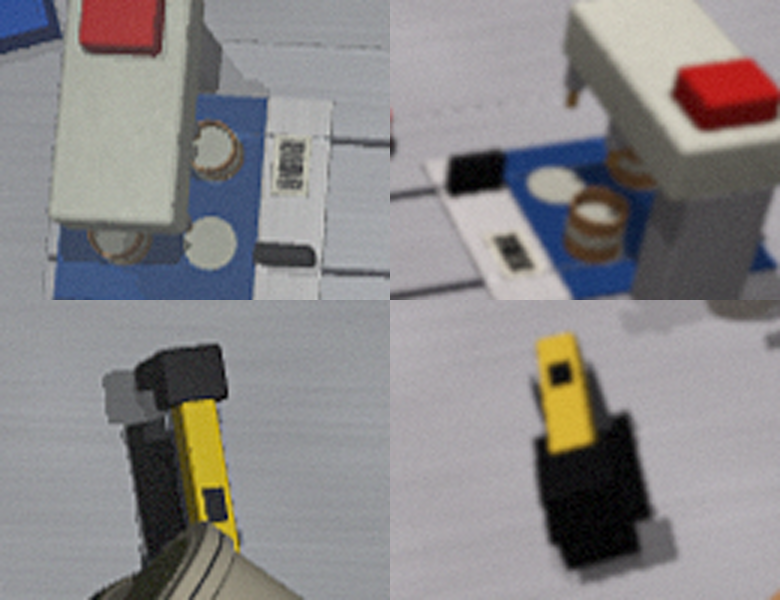

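```bash
python3 - <<'E'
from h import *
s=manip.camera("scene"); c=manip.camera("top")
for n,p in(("T1",(.543,.361)),("T2",(.622,.359)),("T3",(.621,.283))):
    for k,l,t,ox,oy in((c,130,100,0,0),(s,380,130,390,0)):
        print(n,*[((proj(k,(*p,z))-[l,t])*3+[ox,oy]).round(0) for z in(.034,.079)])
E
```

```text
T1 [125. 238.] [111. 230.]
T1 [634. 172.] [643. 131.]
T2 [133. 152.] [119. 141.]
T2 [674. 230.] [686. 189.]
T3 [217. 155.] [205. 144.]
T3 [589. 245.] [598. 203.]
```

```bash
python3 -c "
from h import *
o=manip.get_obs(); print(o['clock'],o['joint_velocities'].round(4)); print(manip.hand_in())"
```

```text
49.9167 [ 0.0008 -0.0026  0.0015 -0.0008 -0.0003 -0.0002 -0.0011]
the job is handed in; nothing more can be done
None
```

The job is done and handed in at about 50 s of the 210 s allowed; hand-in gives no verdict.

**What I did**
- **Lock:** The first tug met about 32 N and moved only 2 mm, so the shuttle was locked. Turning the red knob by +50° freed it, and I pulled the shuttle out to its stop (about 219 mm).
- **Tubs:** Three brown tubs were there. I placed each on its own spot and left the purple look-alikes and the bystanders alone.
- **Shuttle home:** I pushed it in to the home stop, with 219.8 mm of travel and about a 10 N reaction.
- **Scan:** I held the scanner level over the label, handle along the bars, for about 2.5 s. It was at reading height and within a few mm of the label's centre.
- **Scanner back:** I laid it on its stand at the TCP position and heading where I picked it up, within about 1 mm and 1°.

**Last checks**
- **Tubs:** With the shuttle out, all three were within about 4 mm of their spots. After the push, two showed where expected. The third was hidden behind the column and filling head in both views, so I could not confirm its final position.
- **Scanner:** The pictures show it on its stand, with its handle at 7.8° against 8.0° at the start. The network's stand and window points scattered in the scene view. One window reading landed near the cleaner bottle, and I disregarded it.
- **One re-grip:** The second tub was first gripped about 10 mm off centre, so I opened, recentred and gripped again.

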